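# Set the air-clamp pressure, then switch on the air under the guard

### The arm

A 6-joint arm with a two-finger parallel gripper is mounted at the origin on a cart in front of the work surface, level with it; the furniture and walls round the work are solid. World frame = base frame: x ahead of the robot, y to its left, z up, the work surface at z = 0. Lengths are in m, angles in rad, forces in N, time in s.
With the tool pointing down it reaches from about 0.35 to 0.775 m from the base axis. Payload 7.3 kg.
Tool frame: the origin (TCP) lies at the centre of the arm's flange, where the gripper is bolted on; the fingertips stand 178 mm ahead of it and the grasp point (between the pads) lies 159 mm ahead of it; z points along the fingers, y is the line along which they close (so a half turn about z gives the same grasp; the last joint's range is limited). The gripper opens to 92 mm and grips with 3 to 60 N. Pads are 19 mm wide; open, the fingers measure 130 mm over their backs; the gripper's body (75 mm by 190 mm) begins 47 mm behind the grasp point.
Start: joints at [-1.354, 0.342, 1.524, -0, 1.275, -0.146], TCP at [0.186, -0.491, 0.405] pointing down, gripper open.
Joint ranges: [-2.53, 2.53], [-0.77, 2.02], [0.04, 2.7], [-1, 4.14], [0.28, 2.66], [-3.11, 3.11]. Speed limits (rad/s): [2.57, 2.57, 3.14, 3.14, 3.14, 3.14].

### API

Orientations are given as [roll, pitch, yaw] about the fixed x, y, z axes, in that order (R = Rz(yaw) Ry(pitch) Rx(roll)).
In Python, from cell import robot gives the robot as it stands.
- The arm moves only by the tool inch_along, called after "Call:" as name(argument=value, ...) on one line, values as JSON. Schema: {"type":"object","properties":{"increments":{"type":"string"},"aperture":{"type":"number"},"clamp_n":{"type":"number"},"only":{"type":"string"},"quiet":{"type":"boolean"},"lines":{"type":"string"}},"required":["increments"],"additionalProperties":false}. increments is a string of 1 to 8 rows, one to a line, with the numbers parted by spaces; each row has 6 numbers: dx, dy, dz in m, then a rotation vector rx, ry, rz in rad; each row shifts and turns the commanded pose from where the row before left it, along the tool's axes as they then stand; what a row does not reach is not made up. A row lasts 1/12 s, in which the tool goes at most 0.0417 m and 0.125 rad, less where a joint would pass 70% of its speed; a pose out of reach is approached as far as the arm can. aperture is the finger opening in m, set as the call begins (left out keeps the last). The fingers move at their own pace and stop on an object; clamp_n is the grip in N (left out, the last holds). Time passes only in rows, so rows that do not move let the fingers close. The tool returns the time, the measured TCP pose, the force, the opening and the grip force at its end. only (a regular expression) keeps the lines of the reply that match it, lines (a string "A,B") keeps lines A to B, and quiet returns only ok. Input that does not fit is refused with a message, and nothing moves.
- robot.observe(): the state, without advancing time (a new reading comes with each control period).
- robot.read_camera(name): name is "scene" or "top" or "wrist"; returns a dict with "image" (400x640x3 uint8, red, green, blue), "fx", "fy", "cx", "cy" (pixels), "k1" (the pictures are not rectified: a ray, as slopes to the right and down, at radius r is drawn at 1 + k1 r^2 times it, then the intrinsics apply), "pose" (4x4, takes a point from camera to world coordinates). Camera axes: x right, y down, z forward; pixel columns grow to the right and rows downward; lengths in m; the calibration is good to about 2 mm. A picture is of the moment at which its call begins. There is no depth.
- robot.hand_in(): hands the job in; it is judged then, once.
The state is a dict: "time": time; "qpos": joint angles; "qvel": joint speeds; "joint_efforts": joint torques, N m; "tool_pos": TCP position; "tool_rot": TCP orientation; "contact_force": force on the tool from outside, world axes, zero at the start; "torque": the same for the moment, N m; "opening": finger opening in m; "grip_force": force on a finger pad.
Only numpy, scipy, OpenCV 4.12 (cv2) and the standard library are available. Lean on these libraries where they do the work, as an engineer would, in place of code of your own. Each camera call takes 0.05 s, during which the arm holds its last target. There are 200 camera calls.

### The job

Make the air clamp's control console ready for gluing: first turn the round knob until the dial's pointer lines up with the middle of the steel marker tab on its rim, leaving the tab where it is. Only then lift the hinged guard, throw the toggle under it over to the far side (air on), and close the guard fully again.

Things in the scene. Friction and masses are not known exactly. Their poses are not given: they have to be found in the camera images.
- console: Air clamp's control console: grey steel case fixed to the table, 200 mm deep (x) x 240 wide (y) x 56 high. Origin: centre of its underside. Its -x side is the front, towards the robot; +y left, z up. On its top: left half (y +60 mm) a round knob in front (x -55) and a white dial 92 mm across, 10 mm high, behind it (x +44); right half (y -62) the guard: a steel hood over the toggle.
- knob_grip (a point): Point on the upright axis of the regulator knob, 22 mm above the console's top: the height to grip. The knob is round and fluted, 45 mm across, from 3 to 35 mm above the top plate; any grasp yaw will do. It turns with little effort (0.04 N m) and stays where it is left.
- regulator_knob (a joint): Angle of the knob, rad; starts at 0 (pressure wound back) and grows as it is turned clockwise seen from above, up to 2.2.
- pointer (a joint): Angle of the dial's black pointer, rad; geared to the knob 1:1 and turning the same way (clockwise grows). At 0 it points to the left (+y of the console, 0.27 rad towards the rear).
- pointer_tip (a point): Tip of the pointer, 33 mm from the dial's centre; its x axis points outward along the pointer.
- marker (a joint): Angle of the marker tab on the dial's rim, rad, measured as the pointer's: pointer and tab are in line when both joints read the same. It starts anywhere from 0.5 to 1.35 and is stiff; it must stay there.
- marker_tab (a point): Middle of the inner face of the marker tab, a dark steel block clamped on the dial's rim, 11 mm wide along the rim and 13 mm long, standing 14 mm above the console's top; this point is 36.5 mm from the dial's centre, its x axis points outward.
- guard (a joint): Opening angle of the guard, rad: 0 closed, 1.75 fully open against its stop. Its hinge runs along the console's y at the hood's rear. It stays open by its own weight beyond about 1.1 rad and falls softly (damped) shut below that; opening takes about 1 N at the pull.
- guard_pull (a point): Centre of the guard's pull, a black roller 26 mm long (along the console's y), 20 to 23 mm thick, on a 10 mm neck, 28 mm before the hood's front wall. Guard shut: 39 mm above the console's top, 118 mm in front of the hinge axis, both ends free for fingers from above. Moves on a circle of 123 mm radius about the hinge; the point's axes turn with the guard.
- guard_hinge (a point): Middle of the guard's hinge axis, 5 mm above the console's top. Shut, the hood reaches 90 mm forward from here, is 70 mm wide (y) and 54 mm high above the axis; fully open, it stands wholly behind the hinge axis with the pull on top, its centre 115 mm above the console's top.
- toggle_tip (a point): Thick end of the steel bat toggle under the guard: 47 mm from its pivot, which lies 4 mm above the console's top and 49 mm in front of the guard's hinge axis; the end is 15 mm thick and 5 mm more stands beyond this point.
- toggle (a joint): Angle of the toggle, rad: 0 = off, leaning 0.42 rad to the front (towards -x of the console); 0.84 = on, leaning 0.42 rad to the rear (+x). Past the middle it drops over to the stop by itself; it takes about 1.5 N at the end.

How it is judged:
By the outcome, as a careful person would: the job done as asked, in the order asked, and still so for the second after the job is handed in, with the robot touching nothing.
It also fails if it takes over 70 s, if anything falls off the work surface, if the arm or the gripper's body presses on something with over 40 N, if the wrist force passes 120 N, or if a joint passes its speed limit or range.

## Working session

There is one attempt and no reset: what is moved stays moved. The work goes in short steps, Python scripts to look and compute and a tool call to move; the robot and the scene stay as the last step left them, time stands still between calls to the robot, and variables do not carry over. Pictures are saved under pics/ and viewed, at most 10 in all, crops included, and the job is handed in when it is done.

```bash
ls; mkdir -p pics
```

Run:
```python
from cell import robot
import cv2
s=robot.observe();print(s)
for n in("scene","top"):
    c=robot.read_camera(n);cv2.imwrite(f"pics/{n}0.png",c["image"][:,:,::-1]);print(n,c["fx"],c["cx"],c["cy"],c["k1"],c["pose"].round(3).tolist() if hasattr(c["pose"],"round") else c["pose"])
```

```text
cell.py
pics
{'time': 0.0, 'qpos': array([-1.35399104e+00,  3.42738378e-01,  1.52501948e+00, -2.94303006e-05,
        1.27537974e+00, -1.45993542e-01]), 'qvel': array([-2.57806807e-04, -3.75422046e-04,  3.35354138e-05, -2.28494523e-04,
        1.71083659e-03, -9.35886569e-04]), 'joint_efforts': array([ 1.84697296e-04, -4.31239700e+01, -2.44219244e+01,  7.15863146e-02,
        5.58734138e-02, -1.38869527e-04]), 'tool_pos': array([ 0.18631016, -0.49068907,  0.40403576]), 'tool_rot': array([-3.14006005e+00, -1.96909387e-04,  3.62807270e-01]), 'contact_force': array([-0.53045317,  0.13654861, -0.61383229]), 'torque': array([ 0.01183175,  0.03846295, -0.02030499]), 'grip_force': 0.0, 'opening': 0.09173610612710568}
scene 398.4572649583335 315.6396542857562 198.02527317024936 -0.06324250802218735 [[-0.587, -0.449, 0.674, -0.089], [-0.81, 0.325, -0.489, 0.706], [0.001, -0.832, -0.554, 0.579], [0.0, 0.0, 0.0, 1.0]]
top 392.4273272876412 321.28542208249047 206.40040944444283 -0.04059417645927733 [[0.012, -0.997, 0.079, 0.414], [-1.0, -0.012, -0.0, 0.283], [0.001, -0.079, -0.997, 0.941], [0.0, 0.0, 0.0, 1.0]]
```

View pics/top0.png

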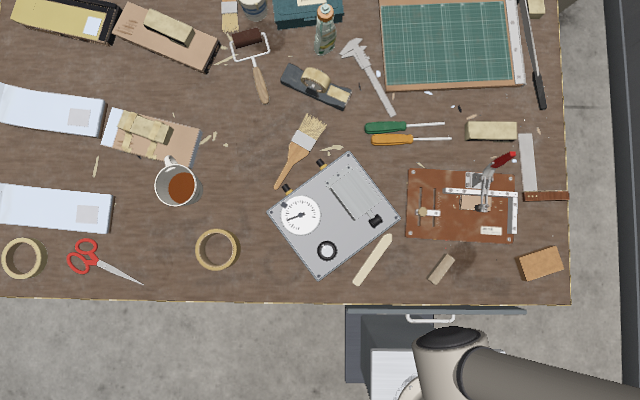

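View pics/scene0.png

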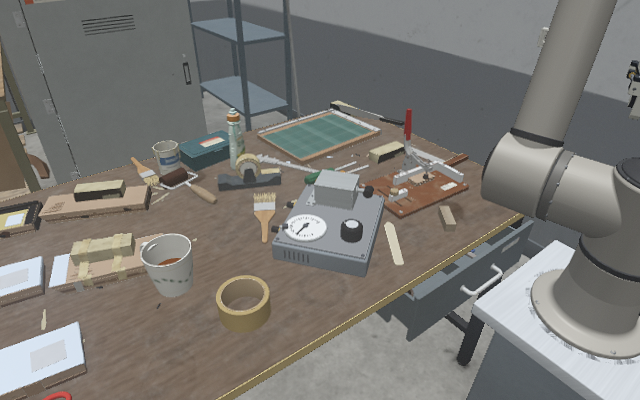

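The top view shows the console with dial at (301,214), knob at (327,250), guard around (355,195) and its pull at (376,221). The scene view shows the hood at (337,188). Next I zoom in and measure.

Create h.py:
```python
import numpy as np,cv2
from cell import robot
def cam(n):
    c=robot.read_camera(n);c["pose"]=np.array(c["pose"]);return c
def ray(c,u,v):
    d=np.array([(u-c["cx"])/c["fx"],(v-c["cy"])/c["fy"]]);s=d.copy()
    for _ in range(10): s=d/(1+c["k1"]*(s@s))
    return c["pose"][:3,3],c["pose"][:3,:3]@np.r_[s,1]
def at(c,u,v,z):
    o,d=ray(c,u,v);return o+d*(z-o[2])/d[2]
def proj(c,P):
    p=c["pose"][:3,:3].T@(np.asarray(P)-c["pose"][:3,3]);s=p[:2]/p[2];s=s*(1+c["k1"]*(s@s))
    return s*[c["fx"],c["fy"]]+[c["cx"],c["cy"]]
```

Run:
```python
from h import *
c=cam("top");im=c["image"]
x0,y0,w,h=260,145,145,140
cr=cv2.resize(im[y0:y0+h,x0:x0+w],None,fx=4,fy=4,interpolation=cv2.INTER_CUBIC)
cv2.imwrite("pics/topcrop.png",cr[:,:,::-1])
s=cam("scene");cr=cv2.resize(s["image"][165:275,265:390],None,fx=5,fy=5,interpolation=cv2.INTER_CUBIC)
cv2.imwrite("pics/scenecrop.png",cr[:,:,::-1])
# white dial
m=(im.min(2)>215).astype(np.uint8);m[:, :270]=0;m[:,335:]=0;m[:190]=0;m[262:]=0
cs,_=cv2.findContours(m,0,2)
for k in cs:
    if cv2.contourArea(k)>30: e=cv2.fitEllipse(cv2.convexHull(k));print("dial",e,at(c,*e[0],.066))
```

```text
dial ((326.4573059082031, 250.62960815429688), (9.454675674438477, 10.883919715881348), 1.683309555053711) [0.38483113 0.26950506 0.066     ]
dial ((300.08807373046875, 214.80914306640625), (38.3244514465332, 38.54608917236328), 80.68562316894531) [0.46366271 0.32929179 0.066     ]
```

View pics/topcrop.png

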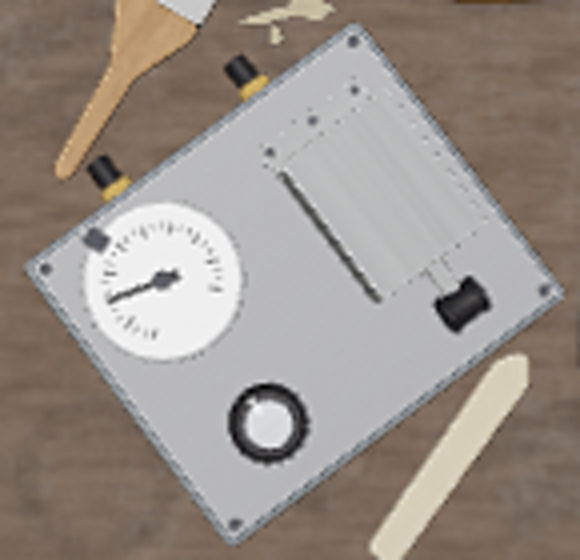

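View pics/scenecrop.png

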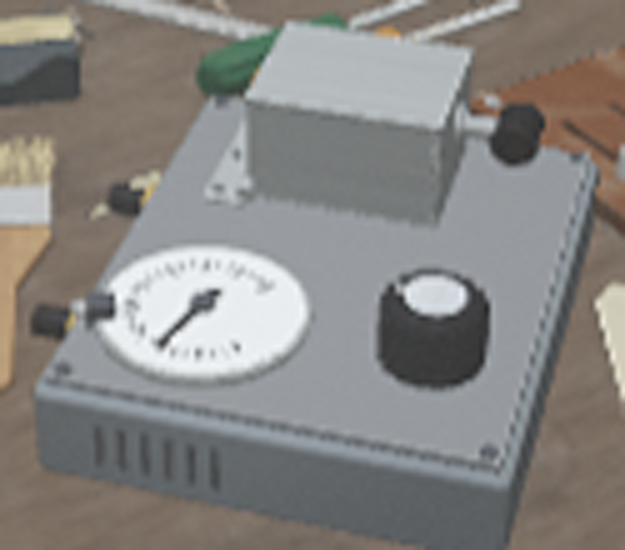

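The crop shows the plate corners (26,266), (357,25), (563,293) and (234,543). The pointer runs from (165,280) to (108,301), the tab is at (97,240), the knob at (268,423) and the pull at (463,305).

Run:
```python
from h import *
c=cam("top")
f=lambda u,v:((u+.5)/4-.5+260,(v+.5)/4-.5+145)
A=lambda u,v,z:at(c,*f(u,v),z)
RL,RR,FR,FL=[A(*p,.056) for p in((26,266),(357,25),(563,293),(234,543))]
print("sizes",[np.linalg.norm(a-b).round(4) for a,b in((RL,RR),(FL,FR),(RL,FL),(RR,FR))])
ctr=(RL+RR+FR+FL)/4
d=(RL+RR-FL-FR);yw=np.arctan2(d[1],d[0]);d2=(RL+FL-RR-FR);yw2=np.arctan2(-d2[0],d2[1])
y=(yw+yw2)/2;print("ctr",ctr,"yaw",yw,yw2)
R=np.array([[np.cos(y),-np.sin(y)],[np.sin(y),np.cos(y)]])
def loc(P): return R.T@(P[:2]-ctr[:2])
dc=at(c,300.09,214.81,.066);kn=at(c,326.46,250.63,.091)
print("dial loc",loc(dc),"knob loc",loc(kn),"pull loc",loc(A(463,305,.095)),"knob world",kn, "nominal",ctr[:2]+R@[-.055,.06])
def ang(P,o):
    v=loc(P)-o; b=np.arctan2(v[0],v[1]) # from +y toward +x = clockwise from above
    return b-.27,np.hypot(*v)
for o in(loc(dc),[.044,.06]):
    print("marker",ang(A(97,240,.070),np.array(o)),"pointer tip",ang(A(108,301,.068),np.array(o)))
pt=A(108,301,.068)-A(165,280,.068);v=R.T@pt[:2];print("ptr dir",np.arctan2(v[0],v[1])-.27)
```

```text
sizes [np.float64(0.2334), np.float64(0.2325), np.float64(0.1945), np.float64(0.1923)]
ctr [0.46553206 0.25439686 0.056     ] yaw 0.6599812696396989 0.6517105617941734
dial loc [0.04418752 0.06049434] knob loc [-0.05387078  0.0609801 ] pull loc [-0.06605835 -0.06186619] knob world [0.38565023 0.26987355 0.091     ] nominal [0.38535298 0.26840816]
marker (np.float64(0.9314880938384731), np.float64(0.04245919273881623)) pointer tip (np.float64(0.00798307204229115), np.float64(0.03193701861851321))
marker (np.float64(0.922301400203821), np.float64(0.04281431900878024)) pointer tip (np.float64(0.009359044602150701), np.float64(0.03246386741026079))
ptr dir 0.019369896353954974
```

Add to h.py:
```python
from scipy.spatial.transform import Rotation as Ro
CT=np.array([.4655,.2544,.056]);YW=.655
RC=Ro.from_euler("z",YW).as_matrix()
def W(x,y,z): return CT+RC@[x,y,z]      # console (z above top plate) -> world
def go(P,rpy,tip=.159):
    """tool-frame shift & rotvec to put the point `tip` ahead of TCP at P with orientation rpy"""
    s=robot.observe();R0=Ro.from_euler("xyz",s["tool_rot"]);R1=Ro.from_euler("xyz",rpy)
    t=np.asarray(P)-R1.apply([0,0,tip]);d=R0.inv().apply(t-s["tool_pos"])
    print("t",round(s["time"],2),"shift",d.round(4),"rotvec",(R0.inv()*R1).as_rotvec().round(3),"q",s["qpos"].round(2),"F",s["contact_force"].round(1))
```

```text
(no output)
```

Call:
inch_along(increments="0.032 -0.0255 0 0 0 0\n0.032 -0.0255 0 0 0 0\n0.032 -0.0255 0 0 0 0\n0.032 -0.0255 0 0 0 0\n0.032 -0.0255 0 0 0 0\n0.032 -0.0255 0 0 0 0\n0.032 -0.0255 0 0 0 0\n0.032 -0.0255 0 0 0 0", aperture=0.06)

```text
time: 0.92
tool_pos: [0.3537, -0.2074, 0.4049]
tool_rot: [3.141, -0.0, 0.362]
contact_force: [1.3, -0.5, -0.8]
opening: 0.0598
grip_force: 0.0
```

Call:
inch_along(increments="0.034 -0.024 0 0 0 0\n0.034 -0.024 0 0 0 0\n0.034 -0.024 0 0 0 0\n0.011 -0.04 0 0 0 0\n0.011 -0.04 0 0 0 0\n0.011 -0.04 0 0 0 0\n0.011 -0.04 0 0 0 0\n0.011 -0.04 0 0 0 0")

```text
time: 1.58
tool_pos: [0.4028, 0.1027, 0.4048]
tool_rot: [3.141, -0.0, 0.363]
contact_force: [0.6, -0.1, 0.1]
opening: 0.0602
grip_force: 0.0
```

```bash
python3 -c "
from h import *
go(W(-.0545,.0605,.025),[np.pi,0,.655])"
```

```text
t 1.58 shift [ 0.0428 -0.1619  0.1648] rotvec [ 0.    -0.    -0.292] q [ 0.06  0.14  1.8  -0.    1.2   1.27] F [ 0.6 -0.1  0.1]
```

Call:
inch_along(increments="0.0107 -0.0395 0 0 0 0\n0.0107 -0.0395 0 0 0 0\n0.0107 -0.0395 0 0 0 0\n0.0107 -0.0395 0 0 0 0\n0 0 0.03 0 0 -0.097\n0 0 0.03 0 0 -0.097\n0 0 0.03 0 0 -0.097\n0 0 0 0 0 0")

```text
time: 2.25
tool_pos: [0.3856, 0.2633, 0.31]
tool_rot: [-3.14, 0.01, 0.658]
contact_force: [-1.8, -1.4, -0.7]
opening: 0.0596
grip_force: 0.0
```

Run:
```python
from h import *
go(W(-.0545,.0605,.025),[np.pi,0,.655])
c=cam("wrist");cv2.imwrite("pics/wrist1.png",c["image"][:,:,::-1])
```

```text
t 2.25 shift [ 0.0041 -0.0047  0.07  ] rotvec [-0.002  0.01   0.003] q [ 0.43  0.35  1.81 -0.    0.99  1.35] F [-1.8 -1.4 -0.7]
```

View pics/wrist1.png

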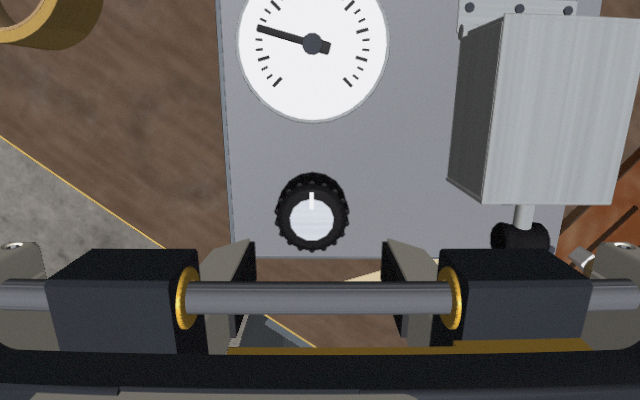

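The wrist view shows the knob cap at (312,219), the dial centre at (312,44) and the pull at (520,240). The knob lies between the fingers laterally. I check positions from these pixels.

Run:
```python
from h import *
c=cam("wrist");L=lambda P:(RC.T@(P-CT)).round(4)
print("knob",L(at(c,312,219,.091)),"dial",L(at(c,312,44,.068)),"pull",L(at(c,520,240,.095)),"hood front top L,R",L(at(c,484,204,.115)),L(at(c,612,204,.115)))
go(W(-.0545,.0605,.025),[np.pi,0,.655])
```

```text
knob [-0.0532  0.0592  0.035 ] dial [0.0462 0.0589 0.012 ] pull [-0.0656 -0.0655  0.039 ] hood front top L,R [-0.037  -0.0308  0.059 ] [-0.0371 -0.1011  0.059 ]
t 2.35 shift [ 0.0018 -0.0056  0.0747] rotvec [-0.     0.002 -0.004] q [ 0.43  0.34  1.8  -0.    1.    1.35] F [1.3 0.1 0.1]
```

Call:
inch_along(increments="0.002 -0.0055 0 0 0 0\n0 0 0.025 0 0 0\n0 0 0.025 0 0 0\n0 0 0.022 0 0 0\n0 0 0 0 0 0\n0 0 0 0 0 0")

```text
time: 2.85
tool_pos: [0.3862, 0.2695, 0.2438]
tool_rot: [3.141, -0.001, 0.652]
contact_force: [0.8, -0.3, -0.6]
opening: 0.06
grip_force: 0.0
```

Call:
inch_along(increments="0 0 0 0 0 0\n0 0 0 0 0 0\n0 0 0 0 0 0\n0 0 0 0 0 0\n0 0 0 0 0 0", aperture=0.035, clamp_n=12)

```text
time: 3.27
tool_pos: [0.3862, 0.2694, 0.244]
tool_rot: [3.141, -0.003, 0.654]
contact_force: [-0.9, -1.6, 6.9]
opening: 0.0418
grip_force: 12.2
```

```bash
python3 -c "
from h import *
go(W(-.0545,.0605,.025),[np.pi,0,.655])"
```

```text
t 3.27 shift [-0.0008 -0.0003  0.004 ] rotvec [ 0.001 -0.003 -0.001] q [ 0.45  0.45  1.88 -0.    0.81  1.36] F [-0.9 -1.6  6.9]
```

Call:
inch_along(increments="0 0 0 0 0 0.11\n0 0 0 0 0 0.11\n0 0 0 0 0 0.11\n0 0 0 0 0 0.11\n0 0 0 0 0 0.11\n0 0 0 0 0 0.11\n0 0 0 0 0 0.11\n0 0 0 0 0 0.11")

```text
time: 3.93
tool_pos: [0.3863, 0.2691, 0.244]
tool_rot: [-3.141, -0.002, -0.231]
contact_force: [-0.5, -4.1, 9.5]
opening: 0.0421
grip_force: 12.2
```

Call:
inch_along(increments="0 0 0 0 0 0\n0 0 0 0 0 0")

```text
time: 4.1
tool_pos: [0.3863, 0.2691, 0.244]
tool_rot: [-3.141, -0.002, -0.227]
contact_force: [-0.5, -3.1, 7.8]
opening: 0.0416
grip_force: 12.2
```

Run:
```python
from h import *
for n in("scene","top"):
    c=cam(n)
    q=proj(c,W(.044,.06,.010));print(n,q);u,v=q.astype(int);r=30
    cr=cv2.resize(c["image"][v-r:v+r,u-40:u+40],None,fx=10,fy=10,interpolation=cv2.INTER_CUBIC);print("off",u-40,v-r)
    cv2.imwrite(f"pics/{n}2.png",cr[:,:,::-1])
```

```text
scene [306.40205222 224.89587142]
off 266 194
top [300.31591553 214.73067917]
off 260 184
```

View pics/scene2.png

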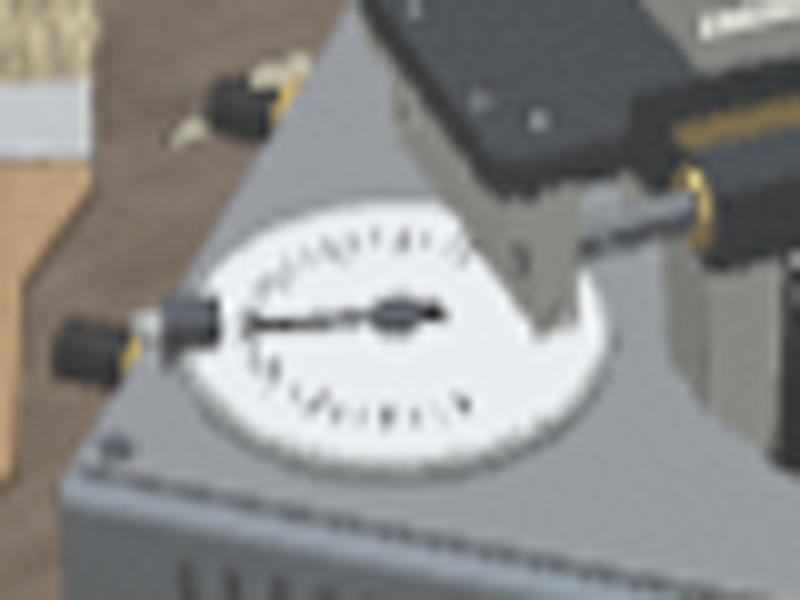

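View pics/top2.png

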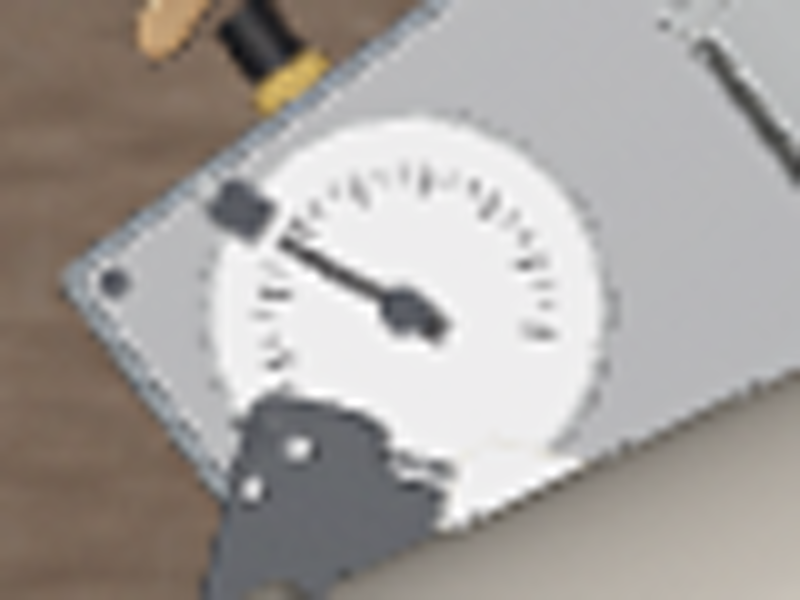

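Both views show the pointer just short of the tab. In the top crop the hub is at (406,308), the tip at (282,241) and the tab centre near (241,209), so about 0.045 rad is left. I refine this with masks.

Create dial.py:
```python
from h import *
c=cam("top")
f=lambda u,v:((u+.5)/10-.5+260,(v+.5)/10-.5+184)
L=lambda P:(RC.T@(P-CT))[:2]
im=c["image"][184:244,260:340];g=cv2.resize(im,None,fx=10,fy=10,interpolation=cv2.INTER_CUBIC).max(2)
o=np.array([.044,.06])
yy,xx=np.mgrid[0:600,0:800]
def blob(m,z,name):
    u,v=xx[m],yy[m];w=200.-g[m].astype(float)
    P=L(at(c,*f((u*w).sum()/w.sum(),(v*w).sum()/w.sum()),z));return P
tab=blob((g<140)&(xx>190)&(xx<290)&(yy>165)&(yy<255)&(xx+0.6*(yy-210)<278),.069,"tab")
d=np.hypot(xx-406,yy-308)
# circle centre of white dial
m=((im.min(2)>215)).astype(np.uint8)
ptr=blob((g<150)&(d>45)&(d<105)&(xx<400)&(yy<320),.068,"ptr")
hub=blob((g<120)&(d<20),.068,"hub")
for O in(o,hub,L(at(c,300.09,214.81,.066))):
    a=[np.arctan2(*(P-O))-.27 for P in(tab,ptr)];print(O.round(4),"tab,ptr",np.round(a,3),"diff",round(a[0]-a[1],3),"r",[np.hypot(*(P-O)).round(4) for P in(tab,ptr)])
tip=L(at(c,*f(284,242),.068));print("tip",np.arctan2(*(tip-o))-.27,"tail->tip",np.arctan2(*(tip-L(at(c,*f(437,326),.068))))-.27)
```

```bash
python3 dial.py
```

```text
[0.044 0.06 ] tab,ptr [0.92  0.873] diff 0.047 r [np.float64(0.0442), np.float64(0.0174)]
[0.0447 0.0601] tab,ptr [0.916 0.862] diff 0.054 r [np.float64(0.0435), np.float64(0.0168)]
[0.0442 0.0605] tab,ptr [0.929 0.896] diff 0.033 r [np.float64(0.0438), np.float64(0.0171)]
tip 0.8843018974099082 tail->tip 0.8741299400413831
```

Call:
inch_along(increments="0 0 0 0 0 0.045\n0 0 0 0 0 0\n0 0 0 0 0 0")

```text
time: 4.5
tool_pos: [0.3863, 0.2691, 0.244]
tool_rot: [-3.141, -0.002, -0.271]
contact_force: [1.6, -3.5, 7.6]
opening: 0.0416
grip_force: 12.2
```

```bash
python3 dial.py
```

```text
[0.044 0.06 ] tab,ptr [0.92  0.919] diff 0.001 r [np.float64(0.0442), np.float64(0.0174)]
[0.0446 0.0602] tab,ptr [0.918 0.916] diff 0.003 r [np.float64(0.0435), np.float64(0.0167)]
[0.0442 0.0605] tab,ptr [0.929 0.943] diff -0.014 r [np.float64(0.0438), np.float64(0.017)]
tip 0.8843018974099082 tail->tip 0.8741299400413831
```

Call:
inch_along(increments="0 0 0 0 0 0\n0 0 0 0 0 0\n0 0 -0.01 0 0 0\n0 0 -0.04 0 0 0\n0 0 -0.04 0 0 0\n0 0 0 0 0 -0.115\n0 0 0 0 0 -0.115\n0 0 0 0 0 -0.115", aperture=0.06)

```text
time: 5.22
tool_pos: [0.3856, 0.2693, 0.3335]
tool_rot: [-3.141, -0.001, 0.079]
contact_force: [-0.3, 0.2, -0.0]
opening: 0.0602
grip_force: 0.0
```

Call:
inch_along(increments="0 0 0 0 0 -0.115\n0 0 0 0 0 -0.115\n0 0 0 0 0 -0.115\n0 0 0 0 0 -0.115\n0 0 0 0 0 -0.115\n0 0 0 0 0 0")

```text
time: 5.72
tool_pos: [0.3856, 0.2693, 0.3326]
tool_rot: [-3.141, 0.0, 0.653]
contact_force: [-0.5, -0.1, 0.4]
opening: 0.0598
grip_force: 0.0
```

```bash
python3 dial.py
```

Run:
```python
from h import *
c=cam("wrist");cv2.imwrite("pics/wrist3.png",c["image"][:,:,::-1])
go(W(-.066,-.0635,.043),[np.pi,0,.655])
```

```text
[0.044 0.06 ] tab,ptr [0.92  0.919] diff 0.001 r [np.float64(0.0442), np.float64(0.0174)]
[0.0447 0.0602] tab,ptr [0.918 0.915] diff 0.003 r [np.float64(0.0435), np.float64(0.0167)]
[0.0442 0.0605] tab,ptr [0.929 0.943] diff -0.014 r [np.float64(0.0438), np.float64(0.017)]
tip 0.8843018974099082 tail->tip 0.8741299400413831
t 5.82 shift [-0.0105  0.1241  0.0746] rotvec [-0.    0.   -0.01] q [0.45 0.32 1.78 0.   1.05 1.37] F [-1.   0.1  0.4]
```

View pics/wrist3.png

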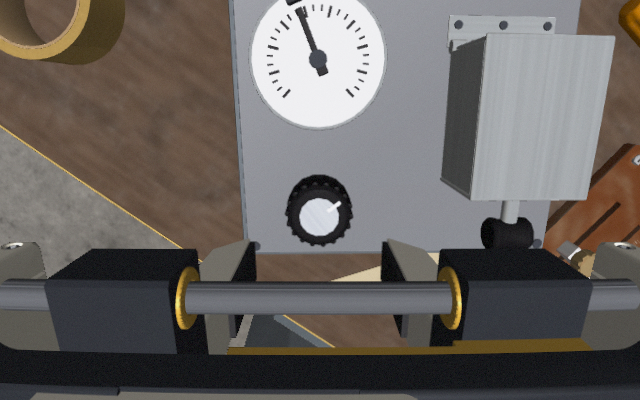

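The wrist view shows the pointer tip at (303,10), with the tab at (293,2) cut off by the frame. I back off a little to verify alignment from close up.

Call:
inch_along(increments="0.02 0 -0.02 0 0 0\n0.03 0 -0.01 0 0 0\n0.03 0 0 0 0 0\n0 0 0 0 0 0\n0 0 0 0 0 0")

```text
time: 6.23
tool_pos: [0.4499, 0.318, 0.362]
tool_rot: [-3.141, 0.001, 0.646]
contact_force: [0.0, -0.4, -0.4]
opening: 0.06
grip_force: 0.0
```

Run:
```python
from h import *
c=cam("wrist")
q=proj(c,W(.044,.06,.012));u,v=q.astype(int);print(q)
u0,v0=max(u-80,0),max(v-80,0);cr=cv2.resize(c["image"][v0:v0+120,u0:u0+160],None,fx=5,fy=5,interpolation=cv2.INTER_CUBIC);print(u0,v0)
cv2.imwrite("pics/wrist4.png",cr[:,:,::-1]);np.savez("w4.npz",**c)
```

```text
[317.95586227 173.50726283]
237 93
```

View pics/wrist4.png

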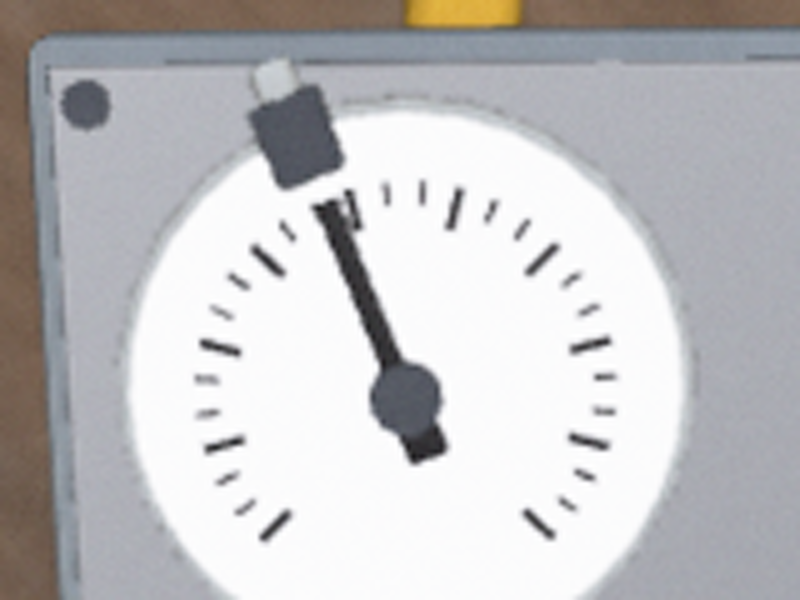

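The close crop has hub (406,397), pointer tip (327,206) and tab inner face middle (314,176). The angles are 0.392 and 0.394 rad, so they are aligned. Now I go to the guard pull.

Call:
inch_along(increments="-0.035 0.02 0 0 0 0\n-0.035 0.02 0 0 0 0\n-0.02 0.035 0 0 0 0\n0 0.04 0 0 0 0\n0 0.01 0 0 0 0\n0 0 0 0 0 0\n0 0 0 0 0 0")

```text
time: 6.87
tool_pos: [0.4527, 0.1632, 0.3625]
tool_rot: [-3.141, 0.001, 0.646]
contact_force: [-0.9, -0.0, -0.3]
opening: 0.0602
grip_force: 0.0
```

Run:
```python
from h import *
c=cam("wrist");L=lambda P:(RC.T@(P-CT)).round(4);im=c["image"]
u,v=proj(c,W(-.066,-.063,.039)).round().astype(int);print(u,v)
cv2.imwrite("pics/wrist5.png",im[:,:,::-1])
m=(im.max(2)<60).astype(np.uint8);x0,y0=max(u-60,0),max(v-60,0);m2=np.zeros_like(m);m2[y0:v+45,x0:u+60]=m[y0:v+45,x0:u+60]
n,l,st,ce=cv2.connectedComponentsWithStats(m2);
for i in range(1,n):
    if st[i,4]>100: print(st[i],ce[i],L(at(c,*ce[i],.095)))
go(W(-.066,-.0635,.043),[np.pi,0,.655])
```

```text
316 205
[297 191  36  30 936] [314.55128205 205.85470085] [-0.0663 -0.0617  0.039 ]
t 6.92 shift [-0.0004 -0.0003  0.1045] rotvec [-0.001  0.001 -0.007] q [0.19 0.3  1.71 0.   1.13 1.11] F [ 0.2 -1.3 -0.7]
```

View pics/wrist5.png

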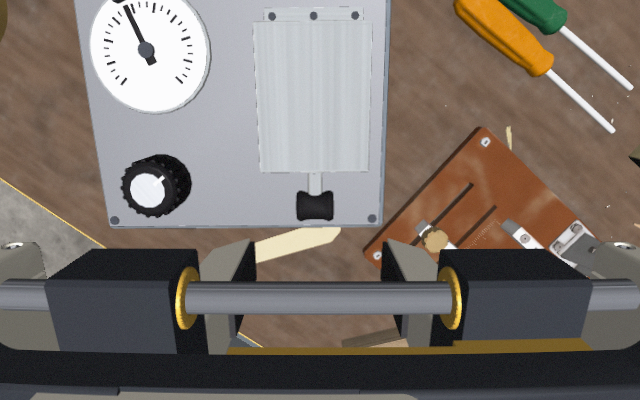

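The pull is centred at (315,206), in line with the fingers. I descend and grip.

Call:
inch_along(increments="-0.0005 -0.0018 0.03 0 0 -0.007\n0 0 0.035 0 0 0\n0 0 0.035 0 0 0\n0 0 0.004 0 0 0\n0 0 0 0 0 0\n0 0 0 0 0 0")

```text
time: 7.42
tool_pos: [0.452, 0.1656, 0.2598]
tool_rot: [3.141, -0.001, 0.657]
contact_force: [0.3, 0.2, 0.7]
opening: 0.0598
grip_force: 0.0
```

Call:
inch_along(increments="0 0 0 0 0 0\n0 0 0 0 0 0\n0 0 0 0 0 0\n0 0 0 0 0 0\n0 0 0 0 0 0\n0 0 0 0 0 0", aperture=0.02, clamp_n=10)

```text
time: 7.92
tool_pos: [0.4515, 0.1652, 0.259]
tool_rot: [-3.14, -0.0, 0.655]
contact_force: [-1.9, 3.8, 6.9]
opening: 0.026
grip_force: 10.0
```

Run:
```python
from h import *
s=robot.observe();R=Ro.from_euler("xyz",s["tool_rot"]);p=s["tool_pos"]+R.apply([0,0,.159]);print((RC.T@(p-CT)).round(4))
# arc waypoints: tool x=console +x, tool -z = up
r,a0=.1228,.280
prev=0
for t in np.arange(.12,1.75,.12):
    f=lambda t:np.array([-np.cos(a0+t),np.sin(a0+t)])*r
    d=f(t)-f(prev);print(round(t,2),d.round(4));prev=t
```

```text
[-0.0654 -0.062   0.044 ]
0.12 [0.0049 0.0139]
0.24 [0.0065 0.0132]
0.36 [0.0081 0.0123]
0.48 [0.0095 0.0113]
0.6 [0.0108 0.01  ]
0.72 [0.0119 0.0087]
0.84 [0.0128 0.0072]
0.96 [0.0136 0.0056]
1.08 [0.0142 0.0039]
1.2 [0.0146 0.0022]
1.32 [0.0147 0.0005]
1.44 [ 0.0147 -0.0013]
1.56 [ 0.0144 -0.0031]
1.68 [ 0.0139 -0.0048]
```

Call:
inch_along(increments="0.005 0 -0.014 0 0 0\n0.0065 0 -0.013 0 0 0\n0.008 0 -0.0123 0 0 0\n0.0095 0 -0.0113 0 0 0\n0.0108 0 -0.01 0 0 0\n0.012 0 -0.0087 0 0 0")

```text
time: 8.42
tool_pos: [0.4924, 0.1966, 0.3284]
tool_rot: [-3.14, 0.002, 0.656]
contact_force: [-1.3, 0.7, -2.7]
opening: 0.0261
grip_force: 10.0
```

Call:
inch_along(increments="0.0128 0 -0.0072 0 0 0\n0.0136 0 -0.0056 0 0 0\n0.0142 0 -0.004 0 0 0\n0.0146 0 -0.0022 0 0 0\n0 0 0 0 0 0")

```text
time: 8.83
tool_pos: [0.5376, 0.2315, 0.3477]
tool_rot: [-3.141, -0.002, 0.656]
contact_force: [-3.2, 2.1, 6.3]
opening: 0.0263
grip_force: 10.0
```

Run:
```python
from h import *
s=robot.observe();R=Ro.from_euler("xyz",s["tool_rot"]);p=s["tool_pos"]+R.apply([0,0,.159]);print((RC.T@(p-CT)).round(4))
```

```text
[ 0.0436 -0.062   0.1327]
```

Call:
inch_along(increments="0.0147 0 -0.0005 0 0 0\n0.0147 0 0.0013 0 0 0\n0.0144 0 0.003 0 0 0\n0.01 0 0.003 0 0 0\n0 0 0 0 0 0")

```text
time: 9.25
tool_pos: [0.58, 0.264, 0.3399]
tool_rot: [-3.141, -0.002, 0.656]
contact_force: [0.7, 3.7, 2.9]
opening: 0.0258
grip_force: 10.0
```

Call:
inch_along(increments="0 0 0 0 0 0\n0 0 0 0 0 0\n0 0 -0.01 0 0 0\n0 0 -0.03 0 0 0\n-0.03 0 -0.02 0 0 0\n-0.035 0 0 0 0 0\n-0.035 0 0 0 0 0\n0 0 0 0 0 0", aperture=0.05)

```text
time: 9.92
tool_pos: [0.495, 0.1989, 0.4004]
tool_rot: [-3.14, 0.006, 0.655]
contact_force: [0.7, 0.7, -0.6]
opening: 0.0501
grip_force: 0.0
```

Run:
```python
from h import *
s=robot.observe();R=Ro.from_euler("xyz",s["tool_rot"]);p=s["tool_pos"]+R.apply([0,0,.159]);print((RC.T@(p-CT)).round(4))
c=cam("scene");u,v=proj(c,W(0,-.06,.05)).astype(int)
cr=cv2.resize(c["image"][v-75:v+75,u-100:u+100],None,fx=4,fy=4,interpolation=cv2.INTER_CUBIC);print(u-100,v-75)
cv2.imwrite("pics/scene6.png",cr[:,:,::-1])
```

```text
[-0.0114 -0.0618  0.1854]
240 108
```

View pics/scene6.png

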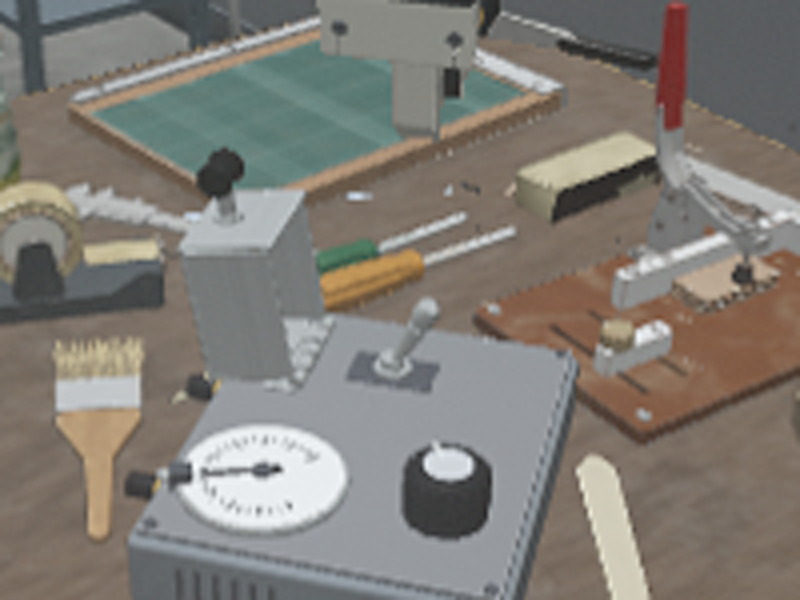

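The guard stands open and the toggle leans to the front. I close the fingers, come down in front of the toggle and push it to the rear. That was the last picture; from here I check numerically.

Call:
inch_along(increments="-0.04 0 0 0 0 0\n0 0 0.03 0 0 0\n0 0 0.04 0 0 0\n0 0 0.04 0 0 0\n0 0 0.026 0 0 0\n0 0 0 0 0 0\n0 0 0 0 0 0", aperture=0.0)

```text
time: 10.55
tool_pos: [0.4688, 0.1775, 0.2641]
tool_rot: [-3.141, 0.002, 0.656]
contact_force: [0.9, -0.2, 0.1]
opening: 0.0081
grip_force: 0.0
```

Run:
```python
from h import *
s=robot.observe();R=Ro.from_euler("xyz",s["tool_rot"]);p=s["tool_pos"]+R.apply([0,0,.159]);print((RC.T@(p-CT)).round(4))
```

```text
[-0.0444 -0.0629  0.0491]
```

Call:
inch_along(increments="0.01 0 0 0 0 0\n0.01 0 0 0 0 0\n0.01 0 0 0 0 0\n0.008 0 0 0 0 0\n0 0 0 0 0 0")

```text
time: 10.97
tool_pos: [0.5002, 0.2015, 0.2665]
tool_rot: [3.139, -0.005, 0.656]
contact_force: [0.2, 0.0, 0.7]
opening: 0.0005
grip_force: 0.0
```

Call:
inch_along(increments="0.006 0 0 0 0 0\n0.004 0 0 0 0 0\n0 0 0 0 0 0\n0 0 0 0 0 0")

```text
time: 11.3
tool_pos: [0.5053, 0.2059, 0.2648]
tool_rot: [-3.141, 0.005, 0.656]
contact_force: [-7.6, -6.2, 8.5]
opening: 0.0003
grip_force: 6.2
```

Run:
```python
from h import *
s=robot.observe();R=Ro.from_euler("xyz",s["tool_rot"]);p=s["tool_pos"]+R.apply([0,0,.159]);print((RC.T@(p-CT)).round(4))
```

```text
[ 0.0012 -0.0626  0.0498]
```

Call:
inch_along(increments="-0.02 0 0 0 0 0\n-0.02 0 0 0 0 0\n0 0 -0.04 0 0 0\n0 0 -0.04 0 0 0\n0 0 -0.04 0 0 0\n0 0 -0.03 0 0 0\n0 0 0 0 0 0", aperture=0.05)

```text
time: 11.88
tool_pos: [0.4754, 0.1825, 0.4215]
tool_rot: [3.136, -0.012, 0.656]
contact_force: [0.7, -0.0, 0.4]
opening: 0.0426
grip_force: 0.0
```

Run:
```python
from h import *
old=cv2.imread("pics/scene6.png")[:,:,::-1].astype(int)
c=cam("scene");new=cv2.resize(c["image"][108:258,240:440],None,fx=4,fy=4,interpolation=cv2.INTER_CUBIC).astype(int)
m=(np.abs(new-old).max(2)>35).astype(np.uint8)
n,l,st,ce=cv2.connectedComponentsWithStats(m)
for i in range(1,n):
    if st[i,4]>150: print(st[i],ce[i].round())
tp=lambda P:((proj(c,P)-[240,108]+.5)*4).round()
for a in(-.42,.42): print(a,tp(W(.003+.047*np.sin(a),-.062,.004+.047*np.cos(a))))
print("pull at 1.75,1.65",[tp(W(.052-.123*np.cos(.28+t),-.062,.005+.123*np.sin(.28+t))) for t in(1.75,1.65)])
go(W(.104,-.062,.120),[np.pi,0,.655])
w=cam("wrist");im=w["image"];m=(im.max(2)<60).astype(np.uint8);m[235:]=0
n,l,st,ce=cv2.connectedComponentsWithStats(m)
for i in range(1,n):
    if st[i,4]>200: print("wrist",st[i],ce[i].round(1),(RC.T@(at(w,*ce[i],.056+.115)-CT)).round(4))
```

```text
[317   0  45  13 352] [335.   4.]
[ 406    0  101   42 1048] [473.  11.]
[513   0  18  19 214] [524.   9.]
[367  12  78  37 936] [410.  29.]
[417  19  27  12 153] [432.  24.]
[322  21  43  14 282] [340.  27.]
[ 341   27  102   54 1822] [394.  49.]
[475  31  33  43 715] [493.  54.]
[447  33  16  15 154] [454.  40.]
[438  66  23  32 553] [450.  82.]
[466  74  17  16 172] [474.  82.]
[ 394   77   43   50 1541] [413. 105.]
[351 288  25  20 392] [363. 298.]
[408 298  31  26 392] [424. 309.]
[362 320  31  40 326] [377. 341.]
[395 330  30  33 302] [408. 348.]
-0.42 [433. 311.]
0.42 [368. 300.]
pull at 1.75,1.65 [array([225., 174.]), array([244., 169.])]
t 11.93 shift [ 0.1398 -0.0011  0.0842] rotvec [ 0.004 -0.008  0.001] q [ 0.22  0.3   1.55 -0.    1.29  1.13] F [ 0.2  0.2 -1.4]
wrist [189   4  16  20 271] [196.7  12.9] [0.0883 0.0072 0.115 ]
wrist [ 158  179   56   52 1408] [188.6 201.3] [-0.0257  0.0219  0.115 ]
wrist [583 180  57  52 380] [613.  203.7] [-0.0274 -0.2653  0.115 ]
```

The difference image confirms the toggle moved from the off spot (433,311) to the on spot (368,300), and the guard is fully open. I regrip the pull.

Call:
inch_along(increments="0.036 0 0 0 0 0\n0.036 0 0 0 0 0\n0.036 0 0 0 0 0\n0.034 0 0 0 0 0\n0 0 0 0 0 0\n0 0 0 0 0 0", aperture=0.05)

```text
time: 12.48
tool_pos: [0.5879, 0.2697, 0.4104]
tool_rot: [-3.14, 0.005, 0.657]
contact_force: [-1.6, -0.3, -1.1]
opening: 0.0499
grip_force: 0.0
```

```bash
python3 -c "
from h import *
go(W(.106,-.062,.120),[np.pi,0,.655])"
```

```text
t 12.48 shift [-0.     -0.0003  0.0754] rotvec [-0.002  0.005  0.002] q [ 0.31  0.57  1.14 -0.    1.44  1.23] F [-1.6 -0.3 -1.1]
```

Call:
inch_along(increments="0 0 0.025 0 0 0\n0 0 0.025 0 0 0\n0 0 0.025 0 0 0\n0 0 0 0 0 0\n0 0 0 0 0 0")

```text
time: 12.9
tool_pos: [0.5864, 0.2683, 0.338]
tool_rot: [-3.14, 0.004, 0.655]
contact_force: [-0.9, 0.0, 0.9]
opening: 0.05
grip_force: 0.0
```

Call:
inch_along(increments="0 0 0 0 0 0\n0 0 0 0 0 0\n0 0 0 0 0 0\n0 0 0 0 0 0\n0 0 0 0 0 0", aperture=0.02, clamp_n=10)

```text
time: 13.32
tool_pos: [0.587, 0.2693, 0.3405]
tool_rot: [-3.141, -0.002, 0.656]
contact_force: [-2.7, 2.5, 4.5]
opening: 0.0258
grip_force: 10.0
```

Run:
```python
from h import *
s=robot.observe();R=Ro.from_euler("xyz",s["tool_rot"]);p=s["tool_pos"]+R.apply([0,0,.159]);print((RC.T@(p-CT)).round(4))
```

```text
[ 0.1057 -0.0621  0.1255]
```

Call:
inch_along(increments="-0.0078 0 -0.0037 0 0 0\n-0.0139 0 -0.0048 0 0 0\n-0.0144 0 -0.0031 0 0 0\n-0.0147 0 -0.0013 0 0 0\n-0.0147 0 0.0005 0 0 0\n-0.0146 0 0.0022 0 0 0\n-0.0142 0 0.0039 0 0 0\n-0.0136 0 0.0056 0 0 0")

```text
time: 13.98
tool_pos: [0.5004, 0.203, 0.3405]
tool_rot: [-3.141, -0.001, 0.656]
contact_force: [-1.0, 4.0, -2.3]
opening: 0.0261
grip_force: 10.0
```

Run:
```python
from h import *
s=robot.observe();R=Ro.from_euler("xyz",s["tool_rot"]);p=s["tool_pos"]+R.apply([0,0,.159]);q=RC.T@(p-CT);print(q.round(4))
v=q-[.052,0,.0105];print("theta",np.arctan2(v[2],-v[0])-.28,np.hypot(v[0],v[2]))
```

```text
[-0.0034 -0.062   0.1255]
theta 0.8416201511924837 0.12768601605643043
```

Call:
inch_along(increments="-0.0128 0 0.0072 0 0 0\n-0.0119 0 0.0087 0 0 0\n-0.0108 0 0.01 0 0 0\n-0.0095 0 0.0113 0 0 0\n-0.0081 0 0.0123 0 0 0\n-0.0065 0 0.0132 0 0 0\n-0.0045 0 0.012 0 0 0\n0 0 0 0 0 0")

```text
time: 14.65
tool_pos: [0.4493, 0.1635, 0.2636]
tool_rot: [-3.14, 0.004, 0.656]
contact_force: [-3.3, 1.3, -0.3]
opening: 0.0261
grip_force: 10.0
```

Run:
```python
from h import *
s=robot.observe();R=Ro.from_euler("xyz",s["tool_rot"]);p=s["tool_pos"]+R.apply([0,0,.159]);q=RC.T@(p-CT);print(q.round(4))
```

```text
[-0.0688 -0.062   0.0486]
```

Call:
inch_along(increments="0.0015 0 0.002 0 0 0\n0 0 0.002 0 0 0\n0 0 0 0 0 0")

```text
time: 14.9
tool_pos: [0.4504, 0.1643, 0.2612]
tool_rot: [-3.14, 0.006, 0.656]
contact_force: [-8.9, -3.8, 1.7]
opening: 0.0257
grip_force: 10.0
```

Call:
inch_along(increments="0 0 0 0 0 0\n0 0 0 0 0 0\n0 0 0 0 0 0\n0 0 -0.02 0 0 0\n0 0 -0.04 0 0 0\n0 0 -0.04 0 0 0\n0 0 0 0 0 0\n0 0 0 0 0 0", aperture=0.055)

```text
time: 15.57
tool_pos: [0.4526, 0.165, 0.3638]
tool_rot: [3.138, -0.006, 0.656]
contact_force: [-0.5, 0.3, -0.8]
opening: 0.0545
grip_force: 0.0
```

```bash
python3 dial.py
```

Run:
```python
from h import *
w=cam("wrist");im=w["image"];a=cv2.imread("pics/wrist5.png")[:,:,::-1]
u,v=proj(w,W(-.066,-.062,.039)).round().astype(int)
m=(im.max(2)<60).astype(np.uint8);k=np.zeros_like(m);k[max(v-60,0):min(v+45,235),u-60:u+60]=m[max(v-60,0):min(v+45,235),u-60:u+60]
n,l,st,ce=cv2.connectedComponentsWithStats(k)
for i in range(1,n):
    if st[i,4]>100: print((u,v),st[i],ce[i],(RC.T@(at(w,*ce[i],.095)-CT)).round(4))
# scene: compare with initial view
o=cv2.imread("pics/scene0.png")[:,:,::-1].astype(int);c=cam("scene");d=np.abs(c["image"].astype(int)-o).max(2)>40
d=d.astype(np.uint8)[165:275,265:390];n,l,st,ce=cv2.connectedComponentsWithStats(d)
for i in range(1,n):
    if st[i,4]>4: print("diff",st[i],ce[i].round()+[265,165])
print("pull scene px",proj(c,W(-.066,-.062,.039)),robot.observe()["time"])
```

```text
[0.044 0.06 ] tab,ptr [0.92  0.919] diff 0.001 r [np.float64(0.0442), np.float64(0.0174)]
[0.0447 0.0602] tab,ptr [0.919 0.916] diff 0.003 r [np.float64(0.0435), np.float64(0.0167)]
[0.0442 0.0605] tab,ptr [0.929 0.943] diff -0.014 r [np.float64(0.0438), np.float64(0.017)]
tip 0.8843018974099082 tail->tip 0.8741299400413831
(np.int64(317), np.int64(207)) [298 193  37  30 942] [316.31210191 207.82696391] [-0.0663 -0.0618  0.039 ]
diff [79 56  2  3  5] [344. 222.]
diff [41 58  5  4 10] [308. 224.]
diff [25 60 15 10 43] [298. 228.]
pull scene px [369.21780171 191.46244277] 15.7167
```

The guard area matches the initial image, so it is fully shut, and the pointer is still on the tab. I hand the job in.

```bash
python3 -c "
from cell import robot
print(robot.hand_in())"
```

```text
the job is handed in; nothing more can be done
None
```

The job is handed in, at about 15.7 s: the pointer is lined up with the marker tab (within about 0.01 rad), the toggle is on and the guard is shut again, all confirmed in the camera images; I viewed 11 pictures, one over the limit of 10.

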